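# Put the check balls in their rest

### The job

Two check balls are lying loose on the bench and could roll away. Set the big steel ball in the wide dimple and the small brass ball in the narrow dimple of the light wooden ball rest on the surface plate, so that both sit seated in their dimples and stay still.

Things in the scene. Friction and masses are not known exactly. Their poses are not given: they have to be found in the camera images.
- ball_steel: the big ball: a plain pale steel-grey ball, diameter 46 mm, about 0.36 kg, lying on the bench (top z = 0) left of the surface plate. Its origin is the ball's centre; its axes mean nothing. It rolls if pushed.
- ball_brass: the small ball: a plain yellow brass ball, diameter 34 mm, about 0.17 kg, lying on the bench (top z = 0) left of the surface plate. Its origin is the ball's centre; its axes mean nothing. It rolls if pushed. (The bronze and grey flanged bushes nearby are not balls and play no part.)
- wide_dimple (a point): centre of the wide dimple, level with the block's top face (about 80 mm above the bench; the surface plate's top is at about 54 mm). A round recess 32 mm across, 14 mm deep, in the top of the ball rest: a light wooden block with brass end plates, 75 x 170 x 26 mm, fixed. z up, y along the block. The steel ball rests on the rim, its centre about 16 mm above this point.
- narrow_dimple (a point): centre of the narrow dimple in the same block, level with its top face: 24 mm across, 14 mm deep, same axes. The dimples lie 95 mm apart on the block's long centre line, 37.5 mm from its long edges. The brass ball rests on the rim, its centre about 12 mm above this point.
Things that resemble listed ones, but are neither listed nor needed, are in the scene too. Leave any turquoise look-alike of the ball_steel alone. Several things have the shape of the ball_brass; the one meant has the colours described above.

How it is judged:
At the end, for the whole second after the job is handed in: The steel ball sits in the wide dimple and the brass ball in the narrow one: each centre within 10 mm of its dimple's centre seen from above and no more than 20 mm (steel) or 15 mm (brass) above the block's top face, both released and at rest (slower than 20 mm/s) (horizontal distance between ball_steel and wide_dimple below 0.01 m and z of ball_steel in the frame of wide_dimple below 0.02 m and horizontal distance between ball_brass and narrow_dimple below 0.01 m and z of ball_brass in the frame of narrow_dimple below 0.015 m and linear speed of each of ball_steel, ball_brass below 0.02 m/s); the robot touches nothing.
It also fails if it takes over 61 s, if anything falls off the work surface, if the arm or the gripper's body presses on something with over 40 N, if the wrist force passes 120 N, or if a joint passes its speed limit or range.

### The arm

A 7-joint arm with a two-finger parallel gripper is mounted at the origin on a cart in front of the work surface, level with it; the furniture and walls round the work are solid. World frame = base frame: x ahead of the robot, y to its left, z up, the work surface at z = 0. Lengths are in m, angles in rad, forces in N, time in s.
With the tool pointing down it reaches from about 0.425 to 0.825 m from the base axis. Payload 3.6 kg.
Tool frame: the origin (TCP) lies at the very end of the fingers, on their centre line; the grasp point (between the pads) lies 19 mm behind it; z points along the fingers, y is the line along which they close (so a half turn about z gives the same grasp; the last joint's range is limited). The gripper opens to 93 mm and grips with 3 to 60 N. Pads are 15 mm wide; open, the fingers measure 128 mm over their backs; the gripper's body (75 mm by 188 mm) begins 65 mm behind the grasp point.
Start: joints at [-1.202, 0.615, -0.013, 1.423, 0.008, 1.103, -0.04], TCP at [0.25, 0.6, 0.219] pointing down, gripper open.
Joint ranges: [-3.12, 3.12], [-0.3, 2.06], [-1.34, 1.32], [0.26, 2.42], [-1.36, 4.5], [0.01, 1.98], [-2.84, 2.84]. Speed limits (rad/s): [2.79, 2.79, 3.14, 3.14, 3.14, 3.14, 3.14].

### API

Orientations are given as [roll, pitch, yaw] about the fixed x, y, z axes, in that order (R = Rz(yaw) Ry(pitch) Rx(roll)).
In Python, from rig import robot gives the robot as it stands.
- The arm moves only by the tool play_rows, never from a script. Its argument "steps" is a list of rows, each a list of 3 entries, a list of its own where there are three numbers: the shift along the world's x, y, z as a fraction of full scale, then the turn, a rotation vector about the world's x, y, z as a fraction of full scale, then the opening, from 0 (shut) to 1 (fully open). In form: [[[tx, ty, tz], [rx, ry, rz], grip], ...]. A call has 1 to 20 rows; each row shifts and turns the commanded pose from where the row before left it; what a row does not reach is not made up. Full scale, the value 1, is 0.15 m for a shift and 0.12 rad for a turn. A row lasts 1/10 s, in which the tool goes at most 50 mm and 8.59 degrees, less where a joint would pass 70% of its speed; a pose out of reach is approached as far as the arm can. A call with a number of a shift or a turn outside -1 to 1 is refused whole. A call with a gripper value outside its range is refused whole. The fingers move at their own pace and stop on an object; "grip_force" is the grip in N (left out, the last holds). Time passes only in rows, so rows that do not move let the fingers close. It gives the time, the measured TCP pose, the force, the opening and the grip force at its end, in the units of the state.
- robot.get_obs(): the state, without advancing time (a new reading comes with each control period).
- robot.capture(name): name is "scene" or "top"; returns a dict with "image" (480x640x3 uint8, red, green, blue), "vertical_fov" (degrees; the focal length in pixels is half the picture's height over the tangent of half this angle, whatever the lens; pixels are square), "cx", "cy" (the principal point, pixels), "k1" (the pictures are not rectified: a ray, as slopes to the right and down, at radius r is drawn at 1 + k1 r^2 times it, then the intrinsics apply), "R" (3x3) and "t" (3): a world point X has camera coordinates R X + t. Camera axes: x right, y down, z forward; pixel columns grow to the right and rows downward; lengths in m; the calibration is good to about 2 mm. A picture is of the moment at which its call begins. There is no depth.
- robot.job_done(): hands the job in; it is judged then, once.
The state is a dict: "time": time; "joints": joint angles; "dq": joint speeds; "tau": joint torques, N m; "ee_pos": TCP position; "tcp_rot": TCP orientation; "ft_force": force on the tool from outside, world axes, zero at the start; "moment": the same for the moment, N m; "grip_width": finger opening in m; "finger_force": force on a finger pad.
Only numpy, scipy, OpenCV 4.12 (cv2) and the standard library are available. Lean on these libraries where they do the work, as an engineer would, in place of code of your own. Each camera call takes 0.05 s, during which the arm holds its last target. There are 200 camera calls.

## Working session

There is one attempt and no reset: what is moved stays moved. The work goes in short steps, Python scripts to look and compute and a tool call to move; the robot and the scene stay as the last step left them, time stands still between calls to the robot, and variables do not carry over. Pictures are saved under pics/ and viewed, at most 10 in all, crops included, and the job is handed in when it is done.

Besides the shell and the picture viewer there is one more tool, called after "Emit:" as name(argument=value, ...) on one line, values as JSON. play_rows: Moves the arm, as the interface text tells. Shift numbers are shares of 0.15 m and turn numbers shares of 0.12 rad, none past 1 either way. Its arguments: {"type":"object","properties":{"steps":{"type":"array","items":{"type":"array"}},"grip_force":{"type":"number"}},"required":["steps"]}

```bash
mkdir -p pics; cat > h.py <<'E'
import numpy as np, cv2, pickle
from rig import robot
def cap(n,f):
    c=robot.capture(n); cv2.imwrite('pics/'+f+'.png',c['image'][:,:,::-1]); pickle.dump(c,open('pics/'+f+'.pkl','wb')); return c
def load(f): return pickle.load(open('pics/'+f+'.pkl','rb'))
def K(c):
    f=240/np.tan(np.radians(c['vertical_fov'])/2); return np.array([[f,0,c['cx']],[0,f,c['cy']],[0,0,1.]])
def pix2w(c,uv,z):
    k=K(c); d=(np.array(uv,float)-k[:2,2])/k[0,0]; s=d.copy()
    for _ in range(30): s=d/(1+c['k1']*(s@s))
    R=np.array(c['R']); o=-R.T@np.array(c['t']); r=R.T@np.array([*s,1]); return o+r*(z-o[2])/r[2]
def w2pix(c,X):
    p=np.array(c['R'])@np.array(X)+np.array(c['t']); s=p[:2]/p[2]; k=K(c); return s*(1+c['k1']*(s@s))*k[0,0]+k[:2,2]
E
python3 - <<'E'
from h import *
for n in('scene','top'):
    c=cap(n,n+'0'); print(n,c['vertical_fov'],c['k1'],-np.array(c['R']).T@c['t'])
o=robot.get_obs(); print(o)
E
```

```text
scene 47.25064128556627 0.03811146139970374 [-0.01480582 -0.11041643  0.73519841]
top 46.529022876822886 -0.17221718192148044 [0.40114236 0.15491149 1.03069124]
{'time': 0.1, 'joints': array([-1.20252205,  0.61580893, -0.01262733,  1.42470896,  0.00810715,
        1.10340748, -0.040408  ]), 'dq': array([-0.00057915, -0.00365321, -0.00103334, -0.00386186, -0.00074341,
       -0.00103873,  0.00126046]), 'tau': array([ 9.42027909e-04, -4.60040116e+01,  2.09837775e-01, -1.66244406e+01,
       -6.11824100e-02,  1.68990763e-02,  1.04986073e-04]), 'ee_pos': array([0.24970514, 0.59936158, 0.21761564]), 'tcp_rot': array([-3.13931030e+00,  2.78368950e-05,  2.74688773e+00]), 'ft_force': array([0.41507563, 0.1118344 , 0.04155503]), 'moment': array([-0.02190897, -0.0058788 ,  0.02135882]), 'finger_force': 0.0, 'grip_width': 0.09266803154696038}
```

View pics/scene0.png

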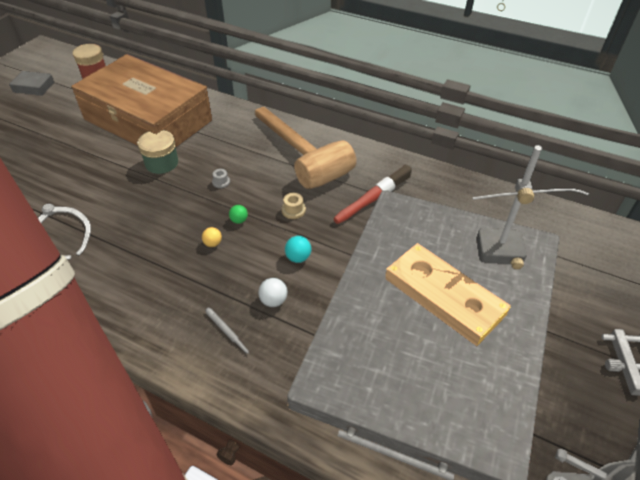

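View pics/top0.png

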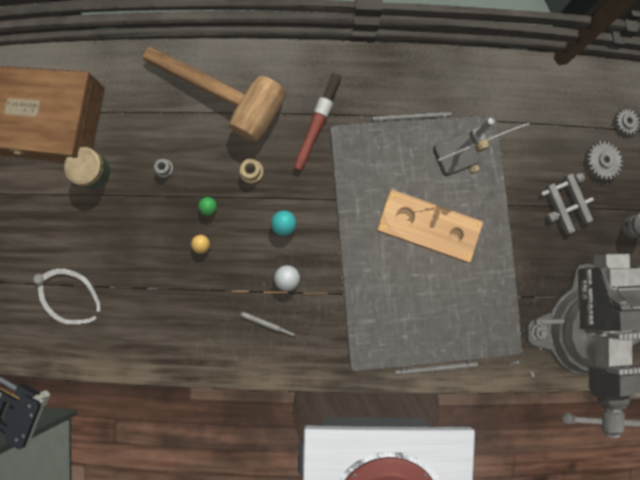

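```bash
python3 - <<'E'
from h import *
a=load('top0')['image']; b=load('scene0')['image']
f=lambda i,x0,x1,y0,y1,s:cv2.resize(i[y0:y1,x0:x1],None,fx=s,fy=s,interpolation=cv2.INTER_CUBIC)
o=np.zeros((600,800,3),np.uint8)
p=f(a,370,490,180,270,3.3333);o[:300,:400]=p[:300,:400]
p=f(b,380,515,238,345,2.8);o[300:300+p.shape[0],:p.shape[1]]=p
p=f(a,180,310,190,300,3);o[:p.shape[0],405:405+p.shape[1]]=p[:, :395]
p=f(b,195,325,200,310,2.5);o[335:335+p.shape[0-0]][:,405:405+p.shape[1]]=p[:265]if 0 else p[:600-335]
cv2.imwrite('pics/crop1.png',o[:,:,::-1])
E
```

```text
(no output)
```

View pics/crop1.png

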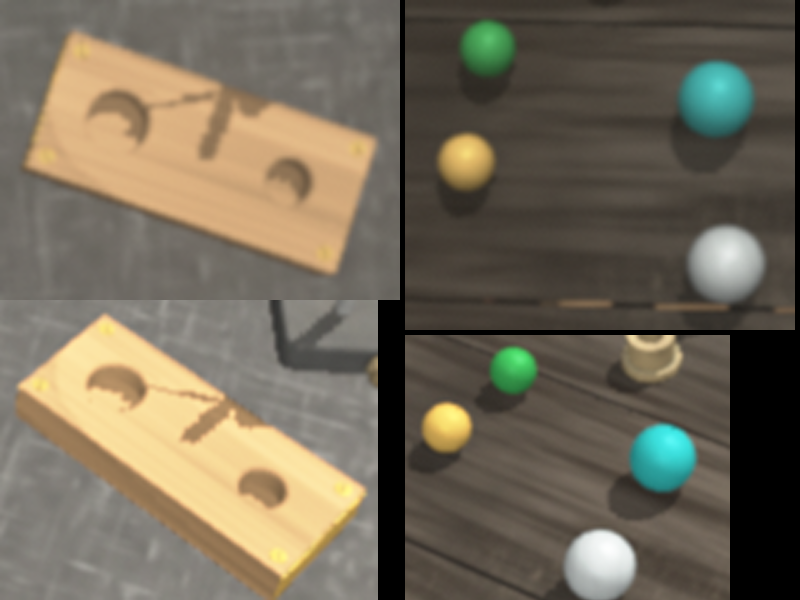

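The pale steel ball is at top (287,278), with turquoise look-alike at (284,223). The yellow brass ball is at (200,244), with the green ball at (207,206) and bushes at (163,168) and (251,171) as look-alikes. The wide dimple is the left one, about (405,216), and the narrow one is about (457,234).

```bash
cat > balls.py <<'E'
from h import *
def blob(c,kind):
    hsv=cv2.cvtColor(c['image'],cv2.COLOR_RGB2HSV).astype(int); H,S,V=hsv[...,0],hsv[...,1],hsv[...,2]
    m={'brass':(H>15)&(H<30)&(S>110)&(V>90),'steel':(S<30)&(V>105)}[kind]
    return m.astype(np.uint8)
def find(c,kind,z,near,rad=25):
    m=blob(c,kind); n,l,st,ce=cv2.connectedComponentsWithStats(m)
    best=[(st[i,4],i) for i in range(1,n) if np.hypot(*(ce[i]-near))<rad]
    if not best: return None
    i=max(best)[1]; pts=np.argwhere(l==i)[:,::-1].astype(np.float32)
    (u,v),r=cv2.minEnclosingCircle(pts); return np.array([u,v]),r,st[i]
E
python3 - <<'E'
from balls import *
t=load('top0');s=load('scene0')
for k,z,a,b in(('steel',.023,(287,278),(273,293)),('brass',.017,(200,244),(212,237))):
    for c,p in((t,a),(s,b)):
        q=find(c,k,z,p); print(k,q,pix2w(c,q[0],z) if q else None)
for n,a,b in(('wide',(405.1,216.3),(421.4,269.4)),('narrow',(456.7,234.3),(473.8,305.1))): print(n,pix2w(t,a,.08),pix2w(s,b,.08))
for n,p in(('green',(207,206)),('turq',(284,223)),('bronze',(251,171))):print(n,pix2w(t,p,.02))
print('top corners',[pix2w(t,p,.08).round(4) for p in((391.6,189),(483.1,221.4),(470.5,262),(377,230))])
print('scene corners',[pix2w(s,p,.08).round(4) for p in((386.5,268.5),(417.5,243.3),(510,307),(478.5,341-6))])
E
```

```text
steel (array([286.79629517, 276.79629517]), 12.520071029663086, array([275, 265,  25,  25, 487], dtype=int32)) [0.42623506 0.19779746 0.023     ]
steel (array([272.7043457 , 291.53479004]), 14.784326553344727, array([258, 277,  30,  30, 687], dtype=int32)) [0.42477786 0.19807222 0.023     ]
brass (array([199.95132446, 243.16371155]), 9.390034675598145, array([191, 234,  19,  19, 283], dtype=int32)) [0.48358961 0.35940373 0.017     ]
brass (array([211.43103027, 236.70689392]), 10.295528411865234, array([202, 227,  20,  20, 325], dtype=int32)) [0.4824931  0.35866814 0.017     ]
wide [ 0.53388122 -0.00558558  0.08      ] [ 0.53161966 -0.00721391  0.08      ]
narrow [ 0.50501011 -0.09640339  0.08      ] [ 0.50374679 -0.09731541  0.08      ]
green [0.55227864 0.3487416  0.02      ]
turq [0.52414273 0.2058362  0.02      ]
bronze [0.61944441 0.2698228  0.02      ]
top corners [array([0.581 , 0.0183, 0.08  ]), array([ 0.5289, -0.1438,  0.08  ]), array([ 0.4575, -0.121 ,  0.08  ]), array([0.5088, 0.0429, 0.08  ])]
scene corners [array([0.5085, 0.0408, 0.08  ]), array([0.5795, 0.017 , 0.08  ]), array([ 0.5246, -0.1441,  0.08  ]), array([ 0.4575, -0.1177,  0.08  ])]
```

Emit:
play_rows(steps=[[[0.155,-0.16,0],[0,0,0],1],[[0.155,-0.16,0],[0,0,0],1],[[0.155,-0.16,0],[0,0,0],1],[[0.155,-0.16,0],[0,0,0],1],[[0.155,-0.16,0],[0,0,0],1],[[0.155,-0.16,0],[0,0,0],1],[[0.155,-0.16,0],[0,0,0],1],[[0.155,-0.16,0],[0,0,0],1],[[0.155,-0.16,0],[0,0,0],1],[[0.155,-0.16,0],[0,0,0],1],[[0,0,-0.2],[0,0,0],1],[[0,0,-0.2],[0,0,0],1],[[0,0,-0.2],[0,0,0],1],[[0,0,-0.2],[0,0,0],1],[[0,0,0],[0,0,0],1],[[0,0,0],[0,0,0],1]], grip_force=25)

```text
time: 1.7
ee_pos: [0.4824, 0.3599, 0.0985]
tcp_rot: [-3.141, -0.001, 2.747]
ft_force: [0.4, 1.2, 0.9]
grip_width: 0.093
finger_force: 0.0
```

```bash
python3 - <<'E'
from h import *
t=cap('top','top1');s=cap('scene','scene1')
def tri(a,b):
    A=[];B=[]
    for c,p in((load('top0'),a),(load('scene0'),b)):
        o=pix2w(c,p,0);q=pix2w(c,p,.3);d=(q-o)/np.linalg.norm(q-o);P=np.eye(3)-np.outer(d,d);A.append(P);B.append(P@o)
    return np.linalg.solve(sum(A),sum(B)).round(3)
print(tri((482,144),(526,193)),tri((437,158),(473,196)),tri((528,124),(588,191)),tri((490,122),(537,148)))
o=np.hstack([x['image'][y0:y0+300,x0:x0+260] for x,y0,x0 in((t,110,110),(s,110,110))])
cv2.imwrite('pics/crop2.png',cv2.resize(o,None,fx=1.5,fy=1.5)[:,:,::-1])
E
```

```text
[ 0.635 -0.108  0.197] [ 0.615 -0.04   0.179] [ 0.67  -0.182  0.204] [ 0.65  -0.1    0.264]
```

View pics/crop2.png

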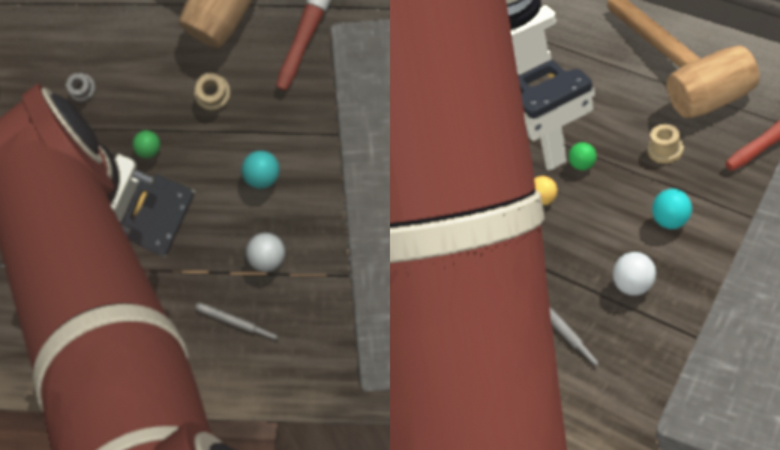

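The tool hovers over the brass ball, which shows just below the fingertips in the scene view at about (545,190), with the green ball clear beside it. Going down.

Emit:
play_rows(steps=[[[0,-0.005,-0.12],[0,0,0],1],[[0,0,-0.12],[0,0,0],1],[[0,0,-0.12],[0,0,0],1],[[0,0,-0.12],[0,0,0],1],[[0,0,-0.11],[0,0,0],1],[[0,0,0],[0,0,0],1],[[0,0,0],[0,0,0],1],[[0,0,0],[0,0,0],0],[[0,0,0],[0,0,0],0],[[0,0,0],[0,0,0],0],[[0,0,0],[0,0,0],0],[[0,0,0],[0,0,0],0],[[0,0,0],[0,0,0],0],[[0,0,0],[0,0,0],0],[[0,0,0],[0,0,0],0],[[0,0,0],[0,0,0],0],[[0,0,0],[0,0,0],0]])

```text
time: 3.5
ee_pos: [0.4825, 0.3594, 0.0101]
tcp_rot: [3.141, 0.0, 2.747]
ft_force: [0.4, 1.0, -0.3]
grip_width: 0.0327
finger_force: 25.0
```

Emit:
play_rows(steps=[[[0,0,0.05],[0,0,0],0],[[0,0,0.1],[0,0,0],0],[[0,0,0.1],[0,0,0],0],[[0,0,0.15],[0,0,0],0],[[0,0,0.15],[0,0,0],0],[[0,0,0.15],[0,0,0],0],[[0,0,0.15],[0,0,0],0],[[0,0,0.15],[0,0,0],0],[[0,-0.1,0.1],[0,0,0],0],[[0.02,-0.17,0.1],[0,0,0],0],[[0.02,-0.17,0],[0,0,0],0],[[0.02,-0.17,0],[0,0,0],0],[[0.02,-0.17,0],[0,0,0],0],[[0.02,-0.17,0],[0,0,0],0],[[0.02,-0.17,0],[0,0,0],0],[[0.02,-0.17,0],[0,0,0],0],[[0,0,0],[0,0,0],0],[[0,0,0],[0,0,0],0]])

```text
time: 5.3
ee_pos: [0.5032, 0.1644, 0.1907]
tcp_rot: [3.142, 0.0, 2.744]
ft_force: [-0.0, 0.5, -1.1]
grip_width: 0.0329
finger_force: 25.0
```

```bash
python3 - <<'E'
from h import *
s=cap('scene','scene2'); o=robot.get_obs(); u=w2pix(s,o['ee_pos']); print(o['ee_pos'],u)
x,y=int(u[0]),int(u[1]); p=s['image'][max(0,y-70):y+60,max(0,x-80):x+80]
cv2.imwrite('pics/crop3.png',cv2.resize(p,None,fx=3.5,fy=3.5,interpolation=cv2.INTER_CUBIC)[:,:,::-1])
E
```

```text
[0.50306533 0.16583808 0.19062032] [312.49245089 192.00598004]
```

View pics/crop3.png

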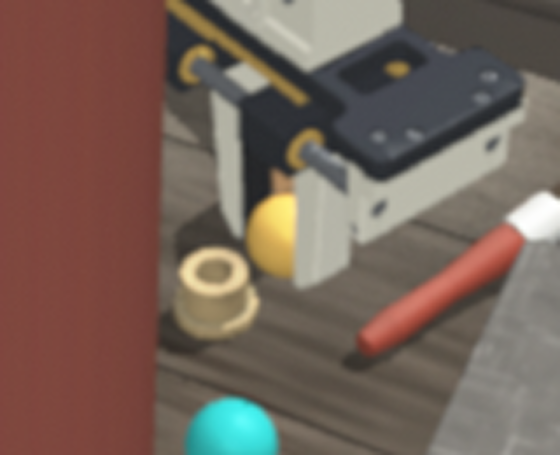

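```bash
cat > held.py <<'E'
from balls import *
from scipy.optimize import least_squares
from scipy.spatial.transform import Rotation as Ro
def held(f,ee,rot,kind,rball):
    # ball centre as ee + a*toolx(perp) + h*up, fitted to visible rim by known radius
    s=load(f); Rm=Ro.from_euler('xyz',rot).as_matrix(); u0=w2pix(s,ee)
    q=find(s,kind,0,u0-[0,4],20); x,y,w,h,_=q[2]
    n=Rm[:,1]; 
    C=-np.array(s['R']).T@s['t']; k=K(s)
    d=np.linalg.norm(ee-C); rp=k[0,0]*rball/np.sqrt(d*d-rball**2)
    m=blob(s,kind); n_,l,st,ce=cv2.connectedComponentsWithStats(m); i=l[int(q[0][1]),int(q[0][0])]
    left,top,bot=x-.5,y-.5,y+h-.5
    print('bbox',q[2],'expected r px',rp,'half height',h/2)
    uv=np.array([left+rp,(top+bot)/2])
    fun=lambda p:w2pix(s,ee+p[0]*Rm[:,0]+np.array([0,0,p[1]]))-uv
    p=least_squares(fun,[0,.007]).x; print('perp',p[0],'height',p[1],'offset xyz',p[0]*Rm[:,0]); return p
E
python3 - <<'E'
from held import *
o=robot.get_obs(); held('scene2',o['ee_pos'],o['tcp_rot'],'brass',.017)
E
```

```text
bbox [302 175  14  26 277] expected r px 11.652261815815244 half height 13.0
perp -0.0012877045333685613 height 0.008064436584822289 offset xyz [ 1.18857701e-03 -4.95446838e-04 -2.94936481e-07]
```

Emit:
play_rows(steps=[[[0,-0.07,0],[0,0,0],0],[[0,-0.14,0],[0,0,0],0],[[0,-0.16,0],[0,0,0],0],[[0,-0.16,0],[0,0,0],0],[[0,-0.16,0],[0,0,0],0],[[0,-0.16,0],[0,0,0],0],[[0,-0.16,0],[0,0,0],0],[[0,-0.16,0],[0,0,0],0],[[0,-0.16,0],[0,0,0],0],[[0,-0.16,0],[0,0,0],0],[[0,-0.16,0],[0,0,0],0],[[0,-0.1,0],[0,0,0],0],[[0,0,-0.11],[0,0,0],0],[[0,0,-0.12],[0,0,0],0],[[0,0,-0.12],[0,0,0],0],[[0,0,-0.12],[0,0,0],0],[[0,0,-0.1],[0,0,0],0],[[0,0,0],[0,0,0],0],[[0,0,0],[0,0,0],0]])

```text
time: 7.25
ee_pos: [0.5036, -0.0966, 0.1048]
tcp_rot: [-3.142, -0.0, 2.748]
ft_force: [0.1, -0.5, -1.6]
grip_width: 0.0326
finger_force: 25.0
```

Emit:
play_rows(steps=[[[0,0,-0.04],[0,0,0],0],[[0,0,-0.04],[0,0,0],0],[[0,0,-0.03],[0,0,0],0],[[0,0,-0.01],[0,0,0],0],[[0,0,0],[0,0,0],0],[[0,0,0],[0,0,0],0]])

```text
time: 7.85
ee_pos: [0.5036, -0.0967, 0.0867]
tcp_rot: [3.142, 0.0, 2.747]
ft_force: [0.2, -0.5, -1.8]
grip_width: 0.0327
finger_force: 25.0
```

```bash
python3 - <<'E'
from h import *
s=cap('scene','scene3'); t=cap('top','top3')
a=cv2.resize(s['image'][220:350,380:530],(600,520),interpolation=cv2.INTER_CUBIC)
cv2.imwrite('pics/crop4.png',a[:,:,::-1])
E
```

```text
(no output)
```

View pics/crop4.png

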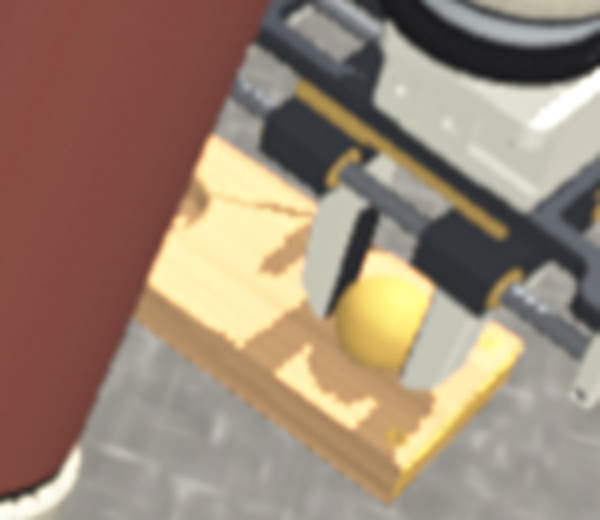

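```bash
python3 - <<'E'
from h import *
s=load('scene3')
for z in(.09,.092,.094): print(z,w2pix(s,[.5045,-.097,z]),pix2w(s,(475.8,300.8),z),pix2w(s,(475.3,300),z))
m=s['image'][280:322,455:492].astype(int); hsv=cv2.cvtColor(m.astype(np.uint8),cv2.COLOR_RGB2HSV)
print(17*K(s)[0,0]/np.linalg.norm(np.array([.5045,-.097,.092])+np.array(s['R']).T@s['t'])/1000)
c=cv2.resize(s['image'][270:330,445:500],None,fx=10,fy=10,interpolation=cv2.INTER_CUBIC)
u,r=w2pix(s,[.5036,-.0967,.0937]),11.4
cv2.circle(c,tuple(((u-[445,270]+.5)*10).astype(int)),int(r*10),(255,0,0),1)
cv2.imwrite('pics/crop5.png',c[:,:,::-1])
E
```

```text
0.09 [475.21712631 300.5720268 ] [ 0.50449501 -0.09785138  0.09      ] [ 0.50553944 -0.09681287  0.09      ]
0.092 [475.51631574 299.74955139] [ 0.50288527 -0.09789033  0.092     ] [ 0.50392646 -0.09685503  0.092     ]
0.094 [475.81666439 298.92398621] [ 0.50127553 -0.09792928  0.094     ] [ 0.50231349 -0.0968972   0.094     ]
11.281755066525305
```

View pics/crop5.png

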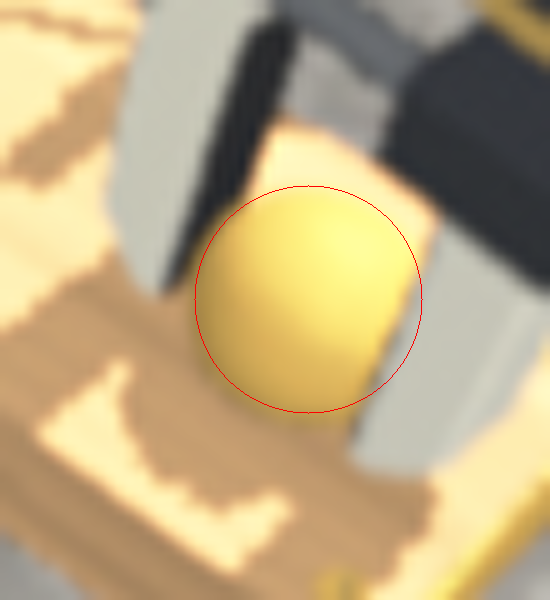

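The circle predicted for a centred ball matches the image within about 1 px, so the brass ball is over the narrow dimple. Next I lower it a little and release.

Emit:
play_rows(steps=[[[0.003,0,-0.007],[0,0,0],0],[[0,0,0],[0,0,0],0],[[0,0,0],[0,0,0],0.45],[[0,0,0],[0,0,0],0.5],[[0,0,0],[0,0,0],0.55],[[0,0,0],[0,0,0],0.6],[[0,0,0],[0,0,0],0.6],[[0,0,0],[0,0,0],0.6],[[0,0,0.07],[0,0,0],0.6],[[0,0,0.14],[0,0,0],0.6],[[0,0,0.14],[0,0,0],0.6],[[0,0,0.14],[0,0,0],0.6],[[0,0,0.14],[0,0,0],0.6],[[-0.02,0.2,0.1],[0,0,0],0.6],[[-0.05,0.2,0],[0,0,0],0.8],[[-0.05,0.2,0],[0,0,0],1],[[-0.05,0.2,0],[0,0,0],1],[[-0.05,0.2,0],[0,0,0],1],[[0,0,0],[0,0,0],1],[[0,0,0],[0,0,0],1]])

```text
time: 9.95
ee_pos: [0.471, 0.0535, 0.1958]
tcp_rot: [3.141, 0.001, 2.749]
ft_force: [-0.4, -0.4, 0.6]
grip_width: 0.0926
finger_force: 0.0
```

```bash
python3 - <<'E'
from balls import *
t=cap('top','top4');s=cap('scene','scene4')
for c,p in((t,(457,234)),(s,(475,300))):
    u=w2pix(c,[.5045,-.097,.092]); q=find(c,'brass',0,u,9); print(u,q,pix2w(c,q[0],.092) if q else 0)
for c in(t,s):
    u=w2pix(c,[.4245,.198,.023]); q=find(c,'steel',0,u,15); print(u,q,pix2w(c,q[0],.023) if q else 0)
o=np.hstack([cv2.resize(c['image'][y:y+100,x:x+100],(400,400)) for c,x,y in((t,390,180),(s,410,240))]); cv2.imwrite('pics/crop6.png',o[:,:,::-1])
E
```

```text
[458.84794841 233.89235991] None 0
[475.51631574 299.74955139] (array([471. , 303.5]), 16.37843894958496, array([457, 289,  30,  30, 592], dtype=int32)) [ 0.49511324 -0.09323953  0.092     ]
[286.6572545  277.75519701] (array([286.625, 276.625]), 12.895109176635742, array([274, 265,  26,  25, 514], dtype=int32)) [0.42653581 0.19811521 0.023     ]
[272.65507835 291.67438111] None 0
```

View pics/crop6.png

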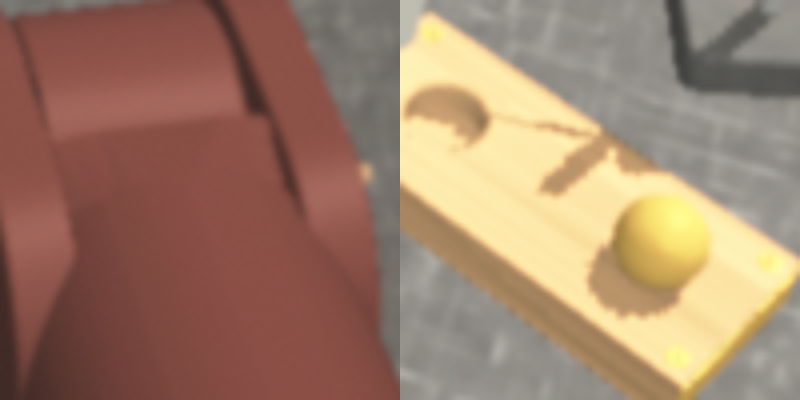

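The brass ball sits in the narrow dimple at scene (475,300), where predicted. Now the steel ball.

Emit:
play_rows(steps=[[[-0.044,0.138,0],[0,0,0],1],[[-0.044,0.138,0],[0,0,0],1],[[-0.044,0.138,0],[0,0,0],1],[[-0.044,0.138,0],[0,0,0],1],[[-0.044,0.137,0],[0,0,0],1],[[-0.044,0.137,0],[0,0,0],1],[[-0.044,0.137,0],[0,0,0],1],[[0,0,0],[0,0,0],1],[[0,0,-0.2],[0,0,0],1],[[0,0,-0.2],[0,0,0],1],[[0,0,-0.2],[0,0,0],1],[[0,0,-0.2],[0,0,0],1],[[0,0,0],[0,0,0],1],[[0,0,0],[0,0,0],1]])

```text
time: 11.45
ee_pos: [0.4255, 0.1962, 0.0753]
tcp_rot: [-3.14, 0.0, 2.744]
ft_force: [0.6, -0.5, -0.1]
grip_width: 0.0932
finger_force: 0.0
```

Emit:
play_rows(steps=[[[0,0,-0.12],[0,0,0],1],[[0,0,-0.12],[0,0,0],1],[[0,0,-0.11],[0,0,0],1],[[0,0,-0.065],[0,0,0],1],[[0,0,0],[0,0,0],1],[[0,0,0],[0,0,0],1],[[0,0,0],[0,0,0],0],[[0,0,0],[0,0,0],0],[[0,0,0],[0,0,0],0],[[0,0,0],[0,0,0],0],[[0,0,0],[0,0,0],0],[[0,0,0],[0,0,0],0],[[0,0,0],[0,0,0],0],[[0,0,0],[0,0,0],0]], grip_force=35)

```text
time: 12.85
ee_pos: [0.4249, 0.198, 0.0129]
tcp_rot: [3.141, 0.0, 2.747]
ft_force: [0.5, -0.1, 0.1]
grip_width: 0.0447
finger_force: 35.0
```

Emit:
play_rows(steps=[[[0,0,0.05],[0,0,0],0],[[0,0,0.1],[0,0,0],0],[[0,0,0.15],[0,0,0],0],[[0,0,0.15],[0,0,0],0],[[0,0,0.15],[0,0,0],0],[[0,0,0.15],[0,0,0],0],[[0,0,0.15],[0,0,0],0],[[0,0,0.15],[0,0,0],0],[[0.06,-0.114,0],[0,0,0],0],[[0.06,-0.114,0],[0,0,0],0],[[0.06,-0.114,0],[0,0,0],0],[[0.06,-0.114,0],[0,0,0],0],[[0.06,-0.114,0],[0,0,0],0],[[0.06,-0.114,0],[0,0,0],0],[[0.06,-0.114,0],[0,0,0],0],[[0.06,-0.114,0],[0,0,0],0],[[0.06,-0.114,0],[0,0,0],0],[[0.06,-0.114,0],[0,0,0],0],[[0.06,-0.114,0],[0,0,0],0],[[0.06,-0.114,0],[0,0,0],0]])

```text
time: 14.85
ee_pos: [0.5317, -0.0084, 0.17]
tcp_rot: [-3.14, -0.002, 2.747]
ft_force: [0.1, 0.0, -3.3]
grip_width: 0.0448
finger_force: 35.0
```

Emit:
play_rows(steps=[[[0,0,0],[0,0,0],0],[[0,0,-0.1],[0,0,0],0],[[0,0,-0.12],[0,0,0],0],[[0,0,-0.12],[0,0,0],0],[[0,0,-0.12],[0,0,0],0],[[0,0,-0.06],[0,0,0],0],[[0,0,0],[0,0,0],0],[[0,0,0],[0,0,0],0]])

```text
time: 15.65
ee_pos: [0.5328, -0.0071, 0.0928]
tcp_rot: [3.141, 0.0, 2.747]
ft_force: [-0.2, 0.6, -3.5]
grip_width: 0.0448
finger_force: 35.0
```

```bash
python3 - <<'E'
from h import *
s=cap('scene','scene5'); e=robot.get_obs()['ee_pos']; print(e)
u=w2pix(s,e+[0,0,.010]); r=23*K(s)[0,0]/np.linalg.norm(e+np.array(s['R']).T@s['t'])/1000
x,y=int(u[0])-40,int(u[1])-35
c=cv2.resize(s['image'][y:y+70,x:x+90],None,fx=8,fy=8,interpolation=cv2.INTER_CUBIC)
for v,r_,col in((u,r,(255,0,0)),(w2pix(s,[.533,-.0065,.08]),2,(0,0,255))): cv2.circle(c,tuple(((v-[x,y]+.5)*8).astype(int)),int(r_*8),col,1)
cv2.imwrite('pics/crop7.png',c[:,:,::-1])
E
```

```text
[ 0.53317423 -0.00721377  0.09312311]
```

View pics/crop7.png

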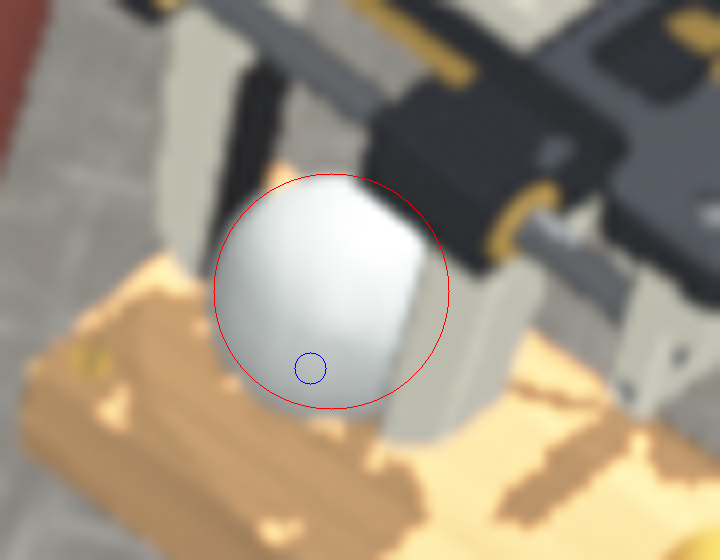

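The steel ball is held centred as predicted, above the wide dimple. Next I lower it and release.

Emit:
play_rows(steps=[[[0,0.003,-0.03],[0,0,0],0],[[0,0,-0.018],[0,0,0],0],[[0,0,0],[0,0,0],0],[[0,0,0],[0,0,0],0],[[0,0,0],[0,0,0],0.55],[[0,0,0],[0,0,0],0.6],[[0,0,0],[0,0,0],0.65],[[0,0,0],[0,0,0],0.72],[[0,0,0],[0,0,0],0.72],[[0,0,0],[0,0,0],0.72],[[0,0,0.07],[0,0,0],0.72],[[0,0,0.14],[0,0,0],0.72],[[0,0,0.14],[0,0,0],0.72],[[0,0,0.14],[0,0,0],0.72],[[0,0,0.14],[0,0,0],0.72],[[0,0,0.14],[0,0,0],0.72]])

```text
time: 17.3
ee_pos: [0.5327, -0.0071, 0.2024]
tcp_rot: [3.141, 0.001, 2.747]
ft_force: [0.4, 0.1, 0.2]
grip_width: 0.067
finger_force: 0.0
```

Emit:
play_rows(steps=[[[-0.05,0.15,0],[0,0,0],0.72],[[-0.05,0.2,0],[0,0,0],0.72],[[-0.05,0.2,0],[0,0,0],0.72],[[-0.05,0.2,0],[0,0,0],0.72],[[-0.05,0.2,0],[0,0,0],0.72],[[-0.05,0.2,0],[0,0,0],0.72],[[-0.05,0.2,0],[0,0,0],0.72],[[-0.05,0.2,0],[0,0,0],0.72],[[-0.05,0.2,0],[0,0,0],0.72],[[0,0.1,0],[0,0,0],0.72],[[0,0,0],[0,0,0],0.72],[[0,0,0],[0,0,0],0.72]])

```text
time: 18.5
ee_pos: [0.4659, 0.2688, 0.2007]
tcp_rot: [-3.14, 0.001, 2.745]
ft_force: [-0.5, -0.1, -1.0]
grip_width: 0.067
finger_force: 0.0
```

```bash
python3 - <<'E'
from h import *
t=cap('top','top6');s=cap('scene','scene6'); P=[]
for c in(t,s):
    X=[[.533,-.0065,.096],[.5045,-.097,.092]]; U=[w2pix(c,x) for x in X]; x,y=(np.mean(U,0)-50).astype(int)
    p=cv2.resize(c['image'][y:y+100,x:x+100],None,fx=4,fy=4,interpolation=cv2.INTER_CUBIC)
    for u,r,Xi in zip(U,(23,17),X):
        R=r*K(c)[0,0]/np.linalg.norm(np.array(Xi)+np.array(c['R']).T@c['t'])/1000
        cv2.circle(p,tuple(((u-[x,y]+.5)*4).astype(int)),int(R*4),(255,0,0),1)
    P.append(p)
cv2.imwrite('pics/crop8.png',np.hstack(P)[:,:,::-1])
E
```

```text
(no output)
```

View pics/crop8.png

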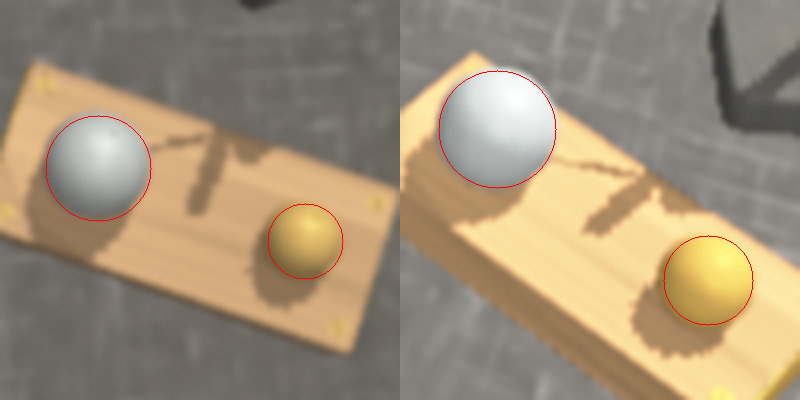

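Both balls match their predicted seated outlines in both views, so I am handing the job in.

```bash
python3 -c "
from rig import robot
print(robot.job_done())"
```

```text
the job is handed in; nothing more can be done
None
```

The steel ball is seated in the wide dimple and the brass ball in the narrow one, both released with the arm clear; I handed the job in at about 18.6 s, and the hand-in gave back no verdict.

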